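# Lock the lug with the pin that suits its fork

## Robot

A 6-joint arm with a two-finger parallel gripper is mounted at the origin on the work surface. World frame = base frame: x ahead of the robot, y to its left, z up, the work surface at z = 0. Lengths are in m, angles in degrees, forces in N, time in s.
With the tool pointing down it reaches from about 0.375 to 0.9 m from the base axis. Payload 3.1 kg.
Tool frame: the origin (TCP) lies at the very end of the fingers, on their centre line; the grasp point (between the pads) lies 19 mm behind it; z points along the fingers, y is the line along which they close (so a half turn about z gives the same grasp; the last joint's range is limited). The gripper opens to 87 mm and grips with 3 to 60 N. Pads are 19 mm wide; open, the fingers measure 117 mm over their backs; the gripper's body (75 mm by 190 mm) begins 51 mm behind the grasp point.
Start: joints at [64.085, 30.224, 82.088, -0, 67.689, -10.227], TCP at [0.169, 0.602, 0.223] pointing down, gripper open.
Joint ranges: [-176.69, 176.69], [-43.24, 126.21], [12.49, 139.97], [-82, 262], [0, 151.66], [-163.58, 163.58]. Speed limits (degrees/s): [159.86, 159.86, 180, 180, 180, 180].

## Interface

Orientations are given as a 3x3 rotation matrix whose columns are the frame's x, y, z axes.
In Python, from rig import readout, cams, bot gives the robot as it stands.
- The arm moves only by the shell command python3 -m inch 'ROWS'. ROWS is JSON, a list of rows, each a list of 5 numbers: the shift along the world's x, y, z in cm, then the turn about the world's z in degrees, then the finger opening in cm, from 0 to 8.7. In form: [[dx, dy, dz, twist, fingers], ...]. A call has 1 to 10 rows; each row is the pose to reach, as a shift and turn from the pose commanded when the call began; what a row does not reach only later rows make up. A row lasts 1/12 s, in which the tool goes at most 41.7 mm and 7.16 degrees, less where a joint would pass 70% of its speed; a pose out of reach is approached as far as the arm can. A call with a gripper value outside its range is refused whole. The fingers move at their own pace and stop on an object; the grip force is fixed at half the most. Time passes only in rows, so rows that repeat a pose let the fingers close. It gives the time, the measured TCP pose, the force, the opening and the grip force at its end, in the units of the state.
- readout.read_state(): the state, without advancing time (a new reading comes with each control period).
- cams.capture(name): name is "scene" or "top" or "wrist"; returns a dict with "image" (480x640x3 uint8, blue, green, red), "intrinsics" (3x3 intrinsics, pixels), "k1" (the pictures are not rectified: a ray, as slopes to the right and down, at radius r is drawn at 1 + k1 r^2 times it, then the intrinsics apply), "xyz" and "rotation" of the camera in the world; the wrist camera has in their place "tool_from_camera" (4x4, takes a point from camera to tool coordinates, whose origin is the TCP and whose axes are the flange's). Camera axes: x right, y down, z forward; pixel columns grow to the right and rows downward; lengths in m; the calibration is good to about 2 mm. A picture is of the moment at which its call begins: read the wrist's pose just before it. There is no depth.
- bot.hand_in(): hands the job in; it is judged then, once.
The state is a dict: "time_s": time; "joint_positions": joint angles; "qvel": joint speeds; "tau": joint torques, N m; "position": TCP position; "tcp_rot": TCP orientation; "force": force on the tool from outside, world axes, zero at the start; "moment": the same for the moment, N m; "opening": opening from 0.0 (shut) to 1.0 (fully open); "grasp_force": force on a finger pad.
Only numpy, scipy, OpenCV 4.12 (cv2) and the standard library are available. Lean on these libraries where they do the work, as an engineer would, in place of code of your own. Each camera call takes 0.05 s, during which the arm holds its last target. There are 200 camera calls.

## Task

The steel lug stands in one of the anchor's two forks: lock it there with a pin from the pin rack, the long pin if that fork has thick cheeks, the short one if it has thin cheeks. The pins are stored handle first, so the pin will have to be laid down and taken again by its handle; push it through both cheeks and the lug until its handle is up against the cheek. Leave the other pin in the rack, the wooden packer in its fork, and everything else on the bench where it is.

Things in the scene. Friction and masses are not known exactly. Their poses are not given: they have to be found in the camera images.
- anchor: fixed steel plate 230 x 130 x 10 mm with two forks 110 mm apart. Origin: plate centre at bench level; x along the row of forks, y along the pin holes, z up. Each fork: two upright cheeks (84 mm along x, 10 to 77 mm above the bench), 30 mm gap, closed at the ends by straps up to 60 mm high; 18 mm round holes along y, centred 55 mm above the bench. A pin may enter from either side
- thin_fork (a point): middle of the fork with thin cheeks (12 mm each, 54 mm over both cheeks): on the axis of its holes, half way between the cheeks, 55 mm above the bench; the outer cheek faces lie 27 mm either way along the anchor's y
- thick_fork (a point): middle of the fork with thick cheeks (30 mm each, 90 mm over both cheeks): on the axis of its holes, half way between the cheeks, 55 mm above the bench; the outer cheek faces lie 45 mm either way along the anchor's y
- lug: loose steel lug 60 x 26 mm and 62 mm high with a round bow on top (83 mm over all), standing in the gap of one of the forks (which one varies) on the anchor's plate. Origin at the centre of its underside, z up, its 26 mm thickness along y
- lug_hole (a point): centre of the lug's pin hole, 20 mm in diameter, along the lug's y, 45 mm above its underside; it lines up with the holes of the fork it stands in
- packer: plain wooden block 60 x 26 mm and 76 mm high without a hole, standing in the other fork. Origin at the centre of its underside. It stays there
- rack: fixed plain steel pin rack 150 mm (x) by 80 mm (y) and 40 mm high. Origin at its centre on the bench, z up. Two pockets side by side at x = -41 and +41 mm, open towards the rack's -y; each is 53 mm wide and 22 mm high, its floor 14 mm above the bench, 76 mm deep, roofed over
- short_pin: short loose steel pin, 125 mm over all: round shank 14 mm thick, 80 mm long, tip tapered over 10 mm; flat handle 45 mm long, 34 wide, 14 thick. Origin on the shank's axis at the shoulder (where the handle begins); x along the shank to the tip, y across the handle, z through its thickness. Starts flat in either rack pocket, handle inside, the end of the shank sticking out
- long_pin: long loose steel pin, 163 mm over all: round shank 14 mm thick, 118 mm long, tip tapered over 10 mm; flat handle 45 mm long, 34 wide, 14 thick. Origin on the shank's axis at the shoulder (where the handle begins); x along the shank to the tip, y across the handle, z through its thickness. Starts flat in either rack pocket, handle inside, the end of the shank sticking out
- tin: a plain can 66 mm across and 85 mm tall, a bystander; origin at its base
- spanner: an open spanner 170 mm long lying on the bench between rack and anchor, a bystander
- reel: a black reel 70 mm across and 56 mm tall, a bystander; origin at its base
- hammer: a hammer 260 mm long lying on the bench, a bystander
- bowl: a white plastic bowl 170 mm across and 75 mm tall, a bystander; origin at its base
- oil: a grey bottle 70 mm across and 190 mm tall, a bystander; origin at its base
There are look-alikes about, which are no part of the job. Leave any purple or turquoise look-alike of the lug alone.

How it is judged (in metres and radians):
At the end, for the whole second after the job is handed in: Lug hole within 10 mm of the centre of its starting fork; the right pin (short: thin cheeks, long: thick cheeks) through cheeks and lug, shoulder within 7 mm of a cheek, on the hole axis within 6 mm and 0.12 rad, at rest; the other pin within 20 mm of its start (((distance between lug_hole and thin_fork below 0.01 m and x of thin_fork in the frame of short_pin between 0.02 and 0.034 m and y of thin_fork in the frame of short_pin between -0.006 and 0.006 m and z of thin_fork in the frame of short_pin between -0.006 and 0.006 m and angle between the x axis of short_pin and the y axis of anchor, either way round below 0.12 rad and linear speed of short_pin below 0.02 m/s and distance of long_pin from where it was at the start of the episode below 0.02 m) or (distance between lug_hole and thick_fork below 0.01 m and x of thick_fork in the frame of long_pin between 0.038 and 0.052 m and y of thick_fork in the frame of long_pin between -0.006 and 0.006 m and z of thick_fork in the frame of long_pin between -0.006 and 0.006 m and angle between the x axis of long_pin and the y axis of anchor, either way round below 0.12 rad and linear speed of long_pin below 0.02 m/s and distance of short_pin from where it was at the start of the episode below 0.02 m))); the robot touches nothing.
It fails at once if the wooden packer is moved by more than 30 mm (distance of packer from where it was at the start of the episode above 0.03 m).
It fails at once if a bystander (tin, spanner, reel, hammer, bowl or bottle) is moved by more than 40 mm (distance of any of tin, spanner, reel, hammer, bowl, oil from where it was at the start of the episode above 0.04 m).
It also fails if it takes over 59 s, if anything falls off the work surface, if the arm or the gripper's body presses on something with over 40 N, if the wrist force passes 120 N, or if a joint passes its speed limit or range.

## Working session

There is one attempt and no reset: what is moved stays moved. The work goes in short steps, Python scripts to look and compute and a shell command to move; the robot and the scene stay as the last step left them, time stands still between calls to the robot, and variables do not carry over. Pictures are saved under pics/ and viewed, at most 10 in all, crops included, and the job is handed in when it is done.

```bash
ls; mkdir -p pics
cat > h.py <<'E'
import numpy as np, cv2
from rig import readout, cams
def cap(name, fn=None):
    s=readout.read_state(); c=cams.capture(name)
    if name=="wrist":
        T=np.eye(4); T[:3,:3]=s["tcp_rot"]; T[:3,3]=s["position"]
        M=T@np.array(c["tool_from_camera"]); c["xyz"]=M[:3,3]; c["rotation"]=M[:3,:3]
    if fn: cv2.imwrite(fn,c["image"])
    d={k:np.array(c[k]) for k in("intrinsics","xyz","rotation")}; d["k1"]=c["k1"]; d["image"]=c["image"]
    return d
def ray(c,u,v):
    K=c["intrinsics"]; p=np.array([(u-K[0,2])/K[0,0],(v-K[1,2])/K[1,1]]); q=p.copy()
    for _ in range(30): q=p/(1+c["k1"]*(q@q))
    return c["rotation"]@np.array([*q,1.])
def at(c,u,v,z):
    d=ray(c,u,v); return c["xyz"]+d*(z-c["xyz"][2])/d[2]
def proj(c,P):
    q=c["rotation"].T@(np.array(P)-c["xyz"]); q=q[:2]/q[2]; q=q*(1+c["k1"]*(q@q))
    K=c["intrinsics"]; return np.array([K[0,0]*q[0]+K[0,2],K[1,1]*q[1]+K[1,2]])
E
python3 - <<'E'
from h import *
import pickle
for n in("top","scene"):
    c=cap(n,f"pics/{n}0.png"); pickle.dump(c,open(n+".pkl","wb")); print(n,c["xyz"],c["rotation"].round(3).tolist(),c["k1"],c["intrinsics"].tolist())
E
```

```text
pics
top [0.45799138 0.03861604 1.56708708] [[-0.028, -0.996, 0.081], [-0.999, 0.03, 0.017], [-0.019, -0.081, -0.997]] -0.09048134378212615 [[593.1037307374636, 0.0, 320.45654648635883], [0.0, 593.1037307374636, 251.32481800667202], [0.0, 0.0, 1.0]]
scene [1.1364876  0.38827458 0.89248973] [[-0.487, 0.691, -0.534], [0.873, 0.374, -0.313], [-0.017, -0.619, -0.786]] -0.058115113787169416 [[438.89951274111394, 0.0, 310.50399499572706], [0.0, 438.89951274111394, 238.47118960455612], [0.0, 0.0, 1.0]]
```

View pics/top0.png

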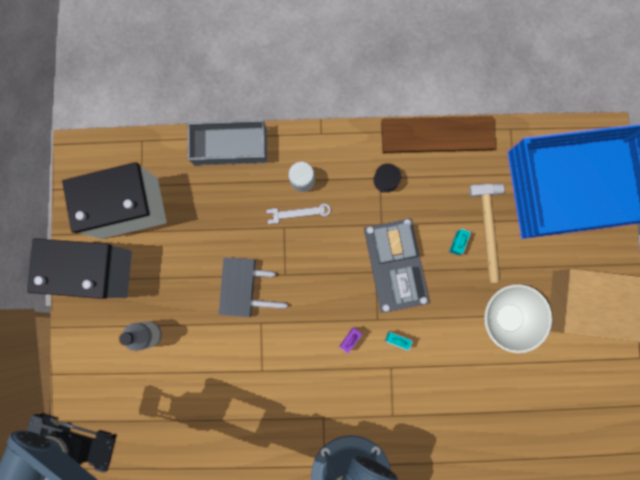

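View pics/scene0.png

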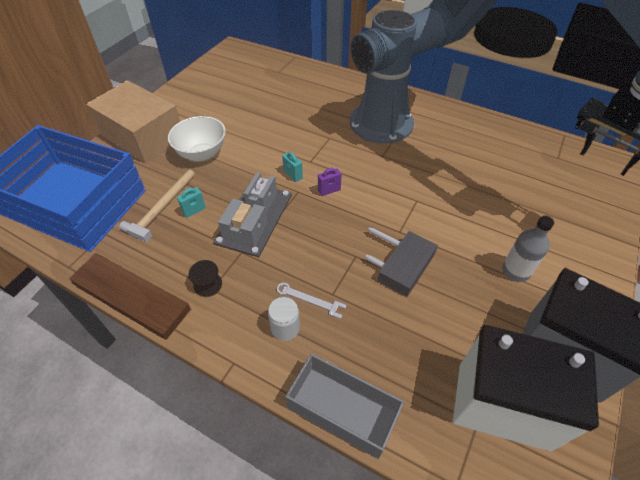

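The top view shows the rack at (237,287) with a stubby pin out at (264,274) and a longer one at (270,305). The anchor's forks are at (396,242), holding the wood block, and (403,285), holding a grey lug.

Candidates for the lug are the grey one (403,285), purple (351,340), turquoise (399,340) and turquoise (461,242). I choose the grey one in the fork. The pin candidates are upper (264,274), which looks short, and lower (270,305), which looks long. I'll check both in one crop.

Run:
```python
from h import *
import pickle
c=pickle.load(open("top.pkl","rb"));im=c["image"]
a=cv2.resize(im[215:315,358:438],None,fx=6,fy=6,interpolation=cv2.INTER_CUBIC)[:600]
b=cv2.resize(im[250:325,215:295],None,fx=5,fy=5,interpolation=cv2.INTER_CUBIC)
o=np.zeros((600,800,3),np.uint8);o[:600,:480]=a;o[:375,480:]=cv2.resize(b,(320,300))[:0] if 0 else cv2.resize(b,(320,375))
cv2.imwrite("pics/crop.png",o)
for n,u,v,z in[("short tip",274.5,274,.025),("short root",254,273,.025),("long tip",287,306,.025),("packer",396,242,.086),("lug",403,285,.093)]:
  print(n,at(c,u,v,z).round(4))
```

```text
short tip [0.528 0.186 0.025]
short root [0.5321 0.2396 0.025 ]
long tip [0.444  0.1554 0.025 ]
packer [ 0.5965 -0.1264  0.086 ]
lug [ 0.4882 -0.1389  0.093 ]
```

View pics/crop.png

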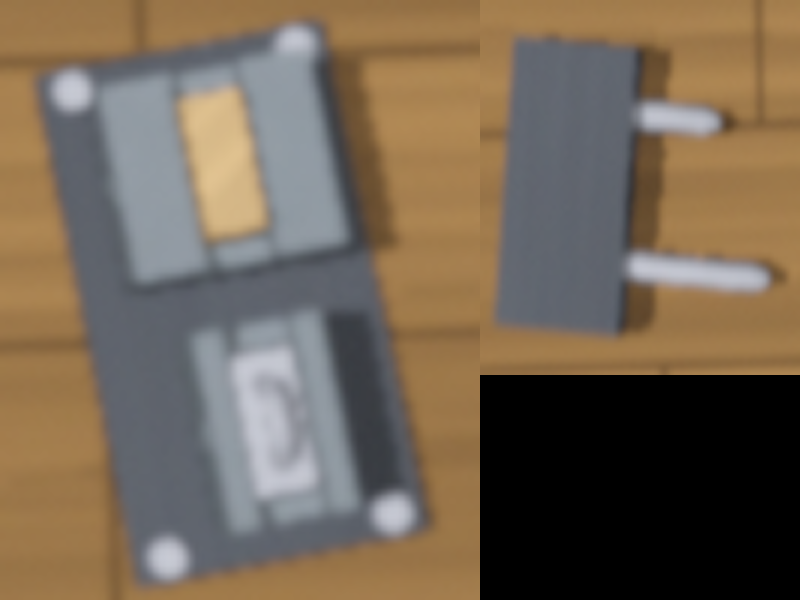

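The crop confirms it: the lug fork's cheeks are thin and the packer fork's are thick, so I need the short pin. That is the upper one, sticking out about 53 mm (x≈0.53, y≈0.19).

```bash
python3 - <<'E'
from h import *
s=readout.read_state();print(s["position"],np.array(s["tcp_rot"]).round(3).tolist(),s["opening"],s["time_s"])
R=np.array(s["tcp_rot"]);print("tool y yaw",np.degrees(np.arctan2(R[1,1],R[0,1])))
c=cams.capture("wrist");print(np.array(c["tool_from_camera"]).round(3).tolist(),np.array(c["intrinsics"]).round(0).tolist())
E
python3 -m inch '[[3,-3,5,-7,8],[6,-6,5,-10,6],[9,-9,5,-10,6],[12,-12,5,-10,6],[15,-15,5,-10,6],[18,-18,5,-10,6],[21,-21,5,-10,6],[24,-24,5,-10,6],[27,-27,5,-10,6],[30,-30,5,-10,6]]'
```

```text
[0.16867123 0.60113039 0.22166777] [[-0.963, 0.27, -0.001], [0.27, 0.963, -0.002], [0.0, -0.002, -1.0]] 0.9987674248138745 0.1
tool y yaw 74.31347704734091
[[-0.001, -0.956, -0.293, 0.081], [1.0, -0.0, -0.001, 0.0], [0.0, -0.293, 0.956, -0.162], [0.0, 0.0, 0.0, 1.0]] [[344.0, 0.0, 320.0], [0.0, 344.0, 242.0], [0.0, 0.0, 1.0]]
time_s: 0.98
position: [0.4526, 0.3172, 0.2724]
tcp_rot: [[-0.901, 0.434, -0.0], [0.434, 0.901, -0.0], [0.0, -0.0, -1.0]]
force: [0.5, 0.4, 0.1]
opening: 0.692
grasp_force: 0.0
```

```bash
python3 -m inch '[[3,-3,0,-7,6],[6,-6,-2,-14,6],[7.7,-9,-5,-21,6],[7.7,-10.2,-7,-28,5],[7.7,-10.2,-7,-35,5],[7.7,-10.2,-7,-42,5],[7.7,-10.2,-7,-49,5],[7.7,-10.2,-7,-56,5],[7.7,-10.2,-7,-63,5],[7.7,-10.2,-7,-68,5]]'
python3 -m inch '[[0,0,0,0,4.5],[0,0,0,0,4.5]]'
python3 - <<'E'
from h import *
import pickle
c=cap("wrist","pics/w1.png");pickle.dump(c,open("w1.pkl","wb"));print(c["xyz"])
for P in([.528,.186,.021],[.532,.24,.021],[.5,.24,.04]):print(proj(c,P))
E
```

```text
time_s: 1.82
position: [0.5285, 0.2168, 0.2022]
tcp_rot: [[0.07, 0.998, -0.001], [0.998, -0.07, -0.0], [-0.0, -0.001, -1.0]]
force: [-0.1, 0.1, -1.2]
opening: 0.574
grasp_force: 0.0
time_s: 1.98
position: [0.5285, 0.2169, 0.2023]
tcp_rot: [[0.062, 0.998, -0.0], [0.998, -0.062, -0.0], [-0.0, -0.0, -1.0]]
force: [0.1, -1.0, -0.4]
opening: 0.53
grasp_force: 0.0
[0.53367411 0.29776146 0.36409991]
[321.29839497 247.94269278]
[321.97757813 196.68691361]
[288.59070875 202.1168887 ]
```

View pics/w1.png

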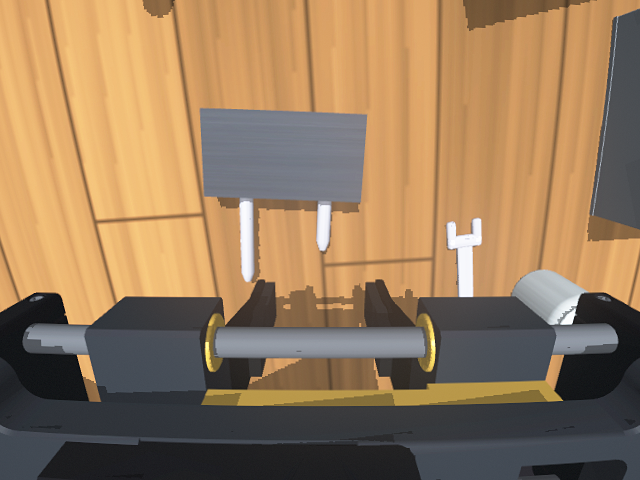

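The wrist view shows the short pin's tip at (323,251) and its root at the rack face (324,203). The long pin is at x≈248, and the prediction agrees to within a few pixels.

Run:
```python
from h import *
import pickle
c=pickle.load(open("w1.pkl","rb"))
print("tip",at(c,323,251,.021),"root(top edge)",at(c,324.5,203,.028),"mid",at(c,324,225,.021))
for u,v in((201,109),(367,115),(360,203),(205,196)):print(at(c,u,v,.04).round(4))
```

```text
tip [0.5295804  0.18250988 0.021     ] root(top edge) [0.53414214 0.2347444  0.028     ] mid [0.5322948  0.21060054 0.021     ]
[0.4289 0.3293 0.04  ]
[0.5767 0.3142 0.04  ]
[0.568  0.2349 0.04  ]
[0.4207 0.2511 0.04  ]
```

```bash
python3 -m inch '[[0.4,0.4,-4,-2,4.5],[0.4,0.4,-8,-2,4.5],[0.4,0.4,-12,-2,4.5],[0.4,0.4,-15,-2,4.5],[0.4,0.4,-17,-2,4.5],[0.4,0.4,-18.6,-2,4.5],[0.4,0.4,-18.6,-2,4.5],[0.4,0.4,-18.6,-2,1],[0.4,0.4,-18.6,-2,0.5],[0.4,0.4,-18.6,-2,0.5]]'
python3 -m inch '[[0,0,0,0,0.5],[0,0,0,0,0.5],[0,0,0,0,0.5],[0,0,0,0,0.5]]'
```

```text
time_s: 2.87
position: [0.5338, 0.2213, 0.018]
tcp_rot: [[0.099, 0.995, 0.003], [0.995, -0.099, 0.001], [0.001, 0.003, -1.0]]
force: [0.6, -0.2, 0.4]
opening: 0.372
grasp_force: 0.0
time_s: 3.2
position: [0.533, 0.2211, 0.0173]
tcp_rot: [[0.099, 0.995, 0.001], [0.995, -0.099, 0.0], [0.0, 0.001, -1.0]]
force: [-0.5, 0.1, 3.0]
opening: 0.148
grasp_force: 30.0
```

```bash
python3 -m inch '[[-0.1,-1,0.1,0,0.5],[-0.2,-2,0.1,0,0.5],[-0.3,-3,0.1,0,0.5],[-0.4,-4,0.1,0,0.5],[-0.5,-5,0.1,0,0.5],[-0.6,-6,0.1,0,0.5],[-0.7,-7,0.1,0,0.5],[-0.8,-8,0.1,0,0.5],[-0.9,-9,0.1,0,0.5],[-1,-10,0.1,0,0.5]]'
python3 - <<'E'
from h import *
import pickle
c=cap("wrist","pics/w2.png")
E
```

```text
time_s: 4.03
position: [0.5223, 0.1198, 0.0174]
tcp_rot: [[0.099, 0.995, -0.001], [0.995, -0.099, -0.0], [-0.0, -0.001, -1.0]]
force: [0.3, -0.7, -2.3]
opening: 0.15
grasp_force: 30.0
```

View pics/w2.png

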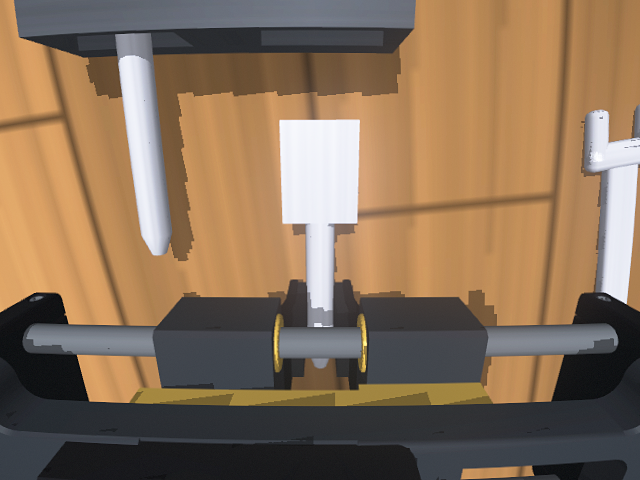

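The pin is out of the rack: the handle spans (280,120) to (358,222), square with the tool, and the shank is between the fingers. I'll carry it 5 cm towards the fork and lay it down.

```bash
python3 -m inch '[[-0.3,-1.5,0.3,0,0.5],[-0.7,-3,0.3,0,0.5],[-1,-4.5,0.2,0,0.5],[-1.2,-5,-0.2,0,0.5],[-1.2,-5,-0.6,0,0.5],[-1.2,-5,-1,0,0.5],[-1.2,-5,-1.3,0,0.5],[-1.2,-5,-1.4,0,0.5],[-1.2,-5,-1.4,0,0.5],[-1.2,-5,-1.4,0,1.8]]'
python3 -m inch '[[0,0,0,0,3],[0,0,0,0,3],[0,0,0,0,3],[0,0,2,0,5],[0,0,5,0,6],[0,0,9,0,6],[0,0,12,0,6],[0,0,12,0,6],[0,0,12,0,6]]'
python3 - <<'E'
from h import *
import pickle
c=cap("wrist","pics/w3.png");pickle.dump(c,open("w3.pkl","wb"));print(c["xyz"])
E
```

```text
time_s: 4.92
position: [0.5108, 0.0716, 0.0036]
tcp_rot: [[0.098, 0.995, 0.0], [0.995, -0.098, 0.0], [0.0, 0.0, -1.0]]
force: [0.1, -0.6, 0.0]
opening: 0.172
grasp_force: 0.0
time_s: 5.67
position: [0.5121, 0.071, 0.1254]
tcp_rot: [[0.099, 0.995, 0.005], [0.995, -0.099, -0.0], [0.0, 0.005, -1.0]]
force: [-0.4, -0.7, -0.7]
opening: 0.662
grasp_force: 0.0
[0.51932536 0.15167915 0.28721196]
```

View pics/w3.png

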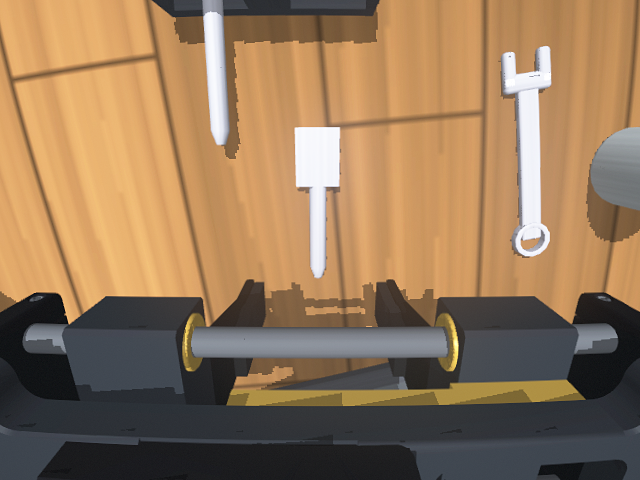

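The pin lies flat: handle corners at (295,127), (340,127), (340,187) and (296,187), tip at (318,277).

Run:
```python
from h import *
import pickle
c=pickle.load(open("w3.pkl","rb"))
P=[at(c,u,v,.014) for u,v in((295,127),(340,127),(340,187),(296,187))]
tip=at(c,318,277,.007);sh=(P[2]+P[3])/2;en=(P[0]+P[1])/2
print(np.array(P).round(4),"tip",tip,"sh",sh,"end",en,"len",np.linalg.norm((tip-en)[:2]),"w",np.linalg.norm(P[0]-P[1]))
d=(tip-en);print("pin yaw",np.degrees(np.arctan2(d[1],d[0])),"hc",(sh+en)/2)
# anchor from top picture: plate top corner bolts & fork/packer centres
t=pickle.load(open("top.pkl","rb"))
b=[(358+x/6,215+y/6) for x,y in((72,90),(297,42),(393,512),(166,557))]
B=np.array([at(t,u,v,.015) for u,v in b]);print("bolts",B.round(4))
f=lambda x,y,z:at(t,358+x/6,215+y/6,z)
# thin cheek top corners outer
C=np.array([f(190,335,.077),f(318,310,.077),f(358,508,.077),f(230,532,.077)]);print("thin",C.round(4),C.mean(0))
C=np.array([f(100,90,.077),f(312,55,.077),f(350,245,.077),f(137,285,.077)]);print("thick",C.round(4),C.mean(0))
```

```text
[[0.5026 0.1609 0.014 ]
 [0.5366 0.1575 0.014 ]
 [0.5328 0.112  0.014 ]
 [0.498  0.1155 0.014 ]] tip [0.50731343 0.03409549 0.007     ] sh [0.51540714 0.1137435  0.014     ] end [0.51962991 0.15915241 0.014     ] len 0.12566196351737424 w 0.034144709660118504
pin yaw -95.62474756086266 hc [0.51751853 0.13644795 0.014     ]
bolts [[ 0.6369 -0.0672  0.015 ]
 [ 0.6552 -0.1667  0.015 ]
 [ 0.4483 -0.2004  0.015 ]
 [ 0.4318 -0.1009  0.015 ]]
thin [[ 0.5251 -0.1087  0.077 ]
 [ 0.534  -0.1628  0.077 ]
 [ 0.4508 -0.1762  0.077 ]
 [ 0.4424 -0.1224  0.077 ]] [ 0.48807687 -0.14253748  0.077     ]
thick [[ 0.6294 -0.0747  0.077 ]
 [ 0.6416 -0.1646  0.077 ]
 [ 0.5609 -0.1773  0.077 ]
 [ 0.5467 -0.0873  0.077 ]] [ 0.59464344 -0.12599591  0.077     ]
```

```bash
python3 -m inch '[[0.5,3.5,0,0,6],[0.5,6.55,-1,0,6],[0.5,6.55,-4,0,6],[0.5,6.55,-7,0,6],[0.5,6.55,-9.5,0,6],[0.5,6.55,-11.2,0,6],[0.5,6.55,-12.2,0,6],[0.5,6.55,-12.3,0,6],[0.5,6.55,-12.3,0,5],[0.5,6.55,-12.3,0,2.5]]'
python3 -m inch '[[0,0,0,0,2.5],[0,0,0,0,2.5],[0,0,0,0,2.5],[0,0,0,0,2.5],[0,0,0,0,2.5]]'
```

```text
time_s: 6.55
position: [0.5155, 0.1362, 0.0004]
tcp_rot: [[0.099, 0.995, 0.0], [0.995, -0.099, -0.0], [-0.0, 0.0, -1.0]]
force: [1.0, 0.7, 5.0]
opening: 0.608
grasp_force: 2.4
time_s: 6.97
position: [0.5159, 0.1364, 0.0004]
tcp_rot: [[0.099, 0.995, 0.0], [0.995, -0.099, 0.0], [0.0, 0.0, -1.0]]
force: [-0.4, -1.2, 7.0]
opening: 0.379
grasp_force: 31.3
```

```bash
python3 -m inch '[[0,0,2,0,2.5],[0,-1,4.8,2,2.5],[-1,-3.5,4.8,5,2.5],[-2,-6,4.8,10,2.5],[-3,-8.5,4.8,15,2.5],[-4,-11,4.8,15,2.5],[-5.1,-13,4.8,15,2.5],[-5.1,-13.6,4.8,15,2.5],[-5.1,-13.6,4.8,15,2.5],[-5.1,-13.6,4.8,15,2.5]]'
python3 - <<'E'
from h import *
import pickle
c=cap("wrist","pics/w4.png");pickle.dump(c,open("w4.pkl","wb"))
s=cap("scene","pics/s4.png");pickle.dump(s,open("s4.pkl","wb"))
st=readout.read_state();print(st["position"],st["tcp_rot"])
a=np.array([.16,-.987,0]);t=np.array(st["position"])+[0,0,.0066]
for nm,P in(("tipE",t+a*.1027),("shE",t+a*.0227),("face",np.array([.488,-.1425,.055])-a*.027)):print(nm,P.round(4),proj(c,P).round(1),proj(s,P).round(1))
im=np.zeros((480,800,3),np.uint8);im[:,:]=0
u,v=proj(s,t+a*.11).astype(int);k=s["image"][v-50:v+50,u-80:u+80];cv2.imwrite("pics/s4c.png",cv2.resize(k,(800,500),interpolation=cv2.INTER_CUBIC));print(u,v)
E
```

```text
time_s: 7.8
position: [0.4648, 0.0005, 0.0479]
tcp_rot: [[-0.16, 0.987, -0.001], [0.987, 0.16, 0.0], [0.001, -0.001, -1.0]]
force: [0.4, 0.5, -2.0]
opening: 0.385
grasp_force: 29.9
[0.46505994 0.00121906 0.04818701] [[-1.62531876e-01  9.86703288e-01 -1.03889361e-04]
 [ 9.86703258e-01  1.62531897e-01  2.52005410e-04]
 [ 2.65539902e-04 -6.15490588e-05 -9.99999963e-01]]
tipE [ 0.4815 -0.1001  0.0548] [320.4 457.5] [275.5 194.3]
shE [ 0.4687 -0.0212  0.0548] [320.5 343.7] [303.8 201.5]
face [ 0.4837 -0.1159  0.055 ] [319.8 476.5] [270.  192.7]
272 193
```

View pics/w4.png

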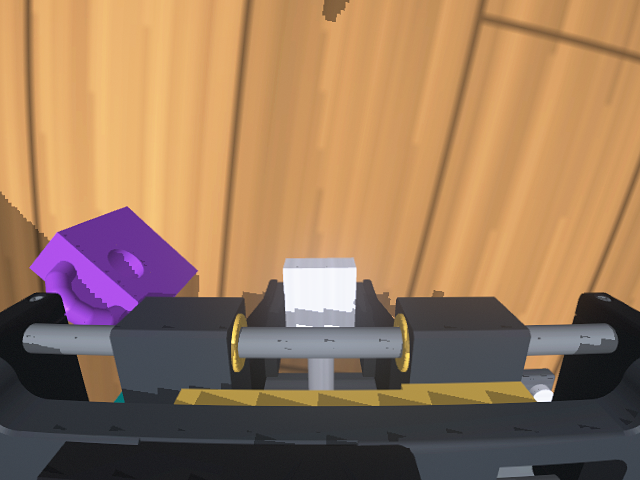

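View pics/s4c.png

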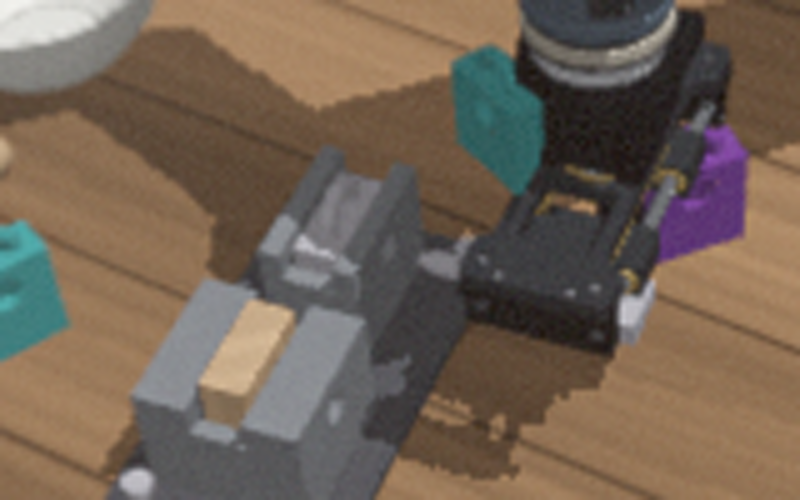

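In the scene crop, the hole is at crop (390,250), which is scene (270,193), against a prediction of (270,192.7). The pin tip is at about (275.6,195), predicted (275.5,194.3). The alignment looks good, so I'll enter slowly and watch the force.

```bash
python3 -m inch '[[0.08,-0.5,0.05,0,2.5],[0.16,-1,0.05,0,2.5],[0.24,-1.5,0.05,0,2.5],[0.29,-1.8,0.05,0,2.5],[0.34,-2.1,0.05,0,2.5],[0.39,-2.4,0.05,0,2.5],[0.44,-2.7,0.05,0,2.5],[0.49,-3,0.05,0,2.5],[0.49,-3,0.05,0,2.5]]'; python3 -c "
from h import *
s=readout.read_state();print(s['moment'],s['force'])"
```

```text
time_s: 8.65
position: [0.4699, -0.0302, 0.0491]
tcp_rot: [[-0.161, 0.987, 0.001], [0.987, 0.161, -0.0], [-0.0, 0.001, -1.0]]
force: [0.3, 0.5, -2.3]
opening: 0.387
grasp_force: 29.9
[-0.04980195  0.07197373 -0.02522423] [ 0.26428065  0.45002561 -2.33085357]
```

The tip is about 14 mm into the cheek with no contact force. Continuing.

```bash
python3 -m inch '[[0.06,-0.4,0,0,2.5],[0.13,-0.8,0,0,2.5],[0.19,-1.2,0,0,2.5],[0.26,-1.6,0,0,2.5],[0.32,-2,0,0,2.5],[0.39,-2.4,0,0,2.5],[0.45,-2.8,0,0,2.5],[0.52,-3.2,0,0,2.5],[0.52,-3.2,0,0,2.5]]'
```

```text
time_s: 9.4
position: [0.4753, -0.0625, 0.0491]
tcp_rot: [[-0.161, 0.987, 0.001], [0.987, 0.161, -0.0], [-0.001, 0.001, -1.0]]
force: [-0.1, 0.4, -1.8]
opening: 0.39
grasp_force: 29.9
```

```bash
python3 -m inch '[[0.06,-0.4,0,0,2.5],[0.13,-0.8,0,0,2.5],[0.19,-1.2,0,0,2.5],[0.26,-1.6,0,0,2.5],[0.32,-2,0,0,2.5],[0.37,-2.3,0,0,2.5],[0.42,-2.6,0,0,2.5],[0.45,-2.8,0,0,2.5],[0.45,-2.8,0,0,2.5]]'
python3 -m inch '[[0.03,-0.2,0,0,2.5],[0.03,-0.2,0,0,2.5]]'
```

```text
time_s: 10.15
position: [0.4795, -0.09, 0.0491]
tcp_rot: [[-0.161, 0.987, 0.0], [0.987, 0.161, -0.0], [-0.0, 0.0, -1.0]]
force: [-0.1, 0.2, -2.6]
opening: 0.387
grasp_force: 29.9
time_s: 10.32
position: [0.4797, -0.0917, 0.0491]
tcp_rot: [[-0.162, 0.987, 0.0], [0.987, 0.162, -0.0], [-0.0, 0.0, -1.0]]
force: [0.6, -0.3, -2.5]
opening: 0.388
grasp_force: 29.9
```

```bash
python3 -m inch '[[0.02,-0.1,0,0,2.5],[0.03,-0.2,0,0,2.5],[0.03,-0.2,0,0,2.5]]'
python3 -m inch '[[0.01,-0.1,0,0,2.5],[0.03,-0.2,0,0,2.5],[0.03,-0.2,0,0,2.5]]'
```

```text
time_s: 10.57
position: [0.48, -0.0936, 0.0491]
tcp_rot: [[-0.162, 0.987, 0.0], [0.987, 0.162, -0.0], [-0.0, 0.0, -1.0]]
force: [-0.0, 0.7, -2.9]
opening: 0.389
grasp_force: 29.9
time_s: 10.82
position: [0.4803, -0.0957, 0.049]
tcp_rot: [[-0.162, 0.987, 0.0], [0.987, 0.162, -0.0], [-0.0, 0.0, -1.0]]
force: [-0.4, -0.0, -1.9]
opening: 0.39
grasp_force: 29.9
```

```bash
for i in 1; do python3 -m inch '[[0.02,-0.1,0,0,2.5],[0.03,-0.15,0,0,2.5],[0.03,-0.15,0,0,2.5]]'; done
python3 -m inch '[[0.02,-0.1,0,0,2.5],[0.03,-0.15,0,0,2.5],[0.03,-0.15,0,0,2.5]]'
```

```text
time_s: 11.07
position: [0.4802, -0.0962, 0.049]
tcp_rot: [[-0.161, 0.987, -0.001], [0.987, 0.161, 0.001], [0.001, -0.0, -1.0]]
force: [1.1, 3.7, -2.1]
opening: 0.389
grasp_force: 29.9
time_s: 11.32
position: [0.4802, -0.0963, 0.049]
tcp_rot: [[-0.16, 0.987, -0.001], [0.987, 0.16, 0.003], [0.004, -0.001, -1.0]]
force: [1.6, 10.7, -0.2]
opening: 0.386
grasp_force: 29.9
```

The shoulder is against the cheek: motion stopped and the push force is 11 N. Now I'll release and retreat.

```bash
python3 -m inch '[[-0.02,0.15,0,0,2.5],[-0.02,0.15,0,0,3.6],[-0.02,0.15,0,0,4.6],[-0.02,0.15,0,0,4.6],[-0.02,0.15,0,0,4.6],[-0.02,0.15,0,0,4.6],[-0.02,0.15,2,0,4.6],[-0.02,0.15,5,0,4.6],[-0.02,0.15,9,0,4.6]]'
python3 -m inch '[[0,4,2,0,4.6],[0,8,4,0,4.6],[0,12,6,0,4.6],[0,16,8,0,4.6],[0,18,8,0,4.6],[0,18,8,0,4.6]]'
python3 - <<'E'
from h import *
s=cap("scene");t=cap("top")
o=np.zeros((500,800,3),np.uint8)
o[:,:400]=cv2.resize(s["image"][145:245,215:295],(400,500),interpolation=cv2.INTER_CUBIC)
o[:,400:]=cv2.resize(t["image"][215:315,358:438],(400,500),interpolation=cv2.INTER_CUBIC)
cv2.imwrite("pics/f.png",o)
E
```

```text
time_s: 12.07
position: [0.4787, -0.0966, 0.1381]
tcp_rot: [[-0.161, 0.987, -0.006], [0.987, 0.161, 0.002], [0.003, -0.005, -1.0]]
force: [0.9, -0.9, -0.8]
opening: 0.529
grasp_force: 0.0
time_s: 12.57
position: [0.4809, 0.0875, 0.2212]
tcp_rot: [[-0.167, 0.986, 0.004], [0.986, 0.167, 0.002], [0.001, 0.005, -1.0]]
force: [0.2, 0.0, -0.5]
opening: 0.528
grasp_force: 0.0
```

View pics/f.png

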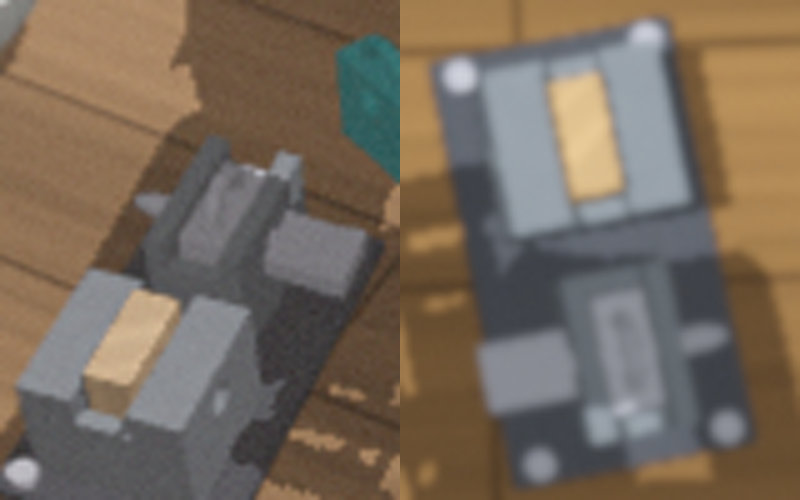

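The handle sits against the near cheek at (315,255) and the tip comes out beyond the far cheek at (150,205). The lug and packer are in place, so I'll hand in.

```bash
python3 -c "
from rig import bot
print(bot.hand_in())"
```

```text
the job is handed in; nothing more can be done
None
```

The lug stood in the thin-cheeked fork and is now locked with the short pin, its handle up against the cheek; I handed the job in at about 12.6 s on the robot's clock, and no verdict came back.

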